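# Clip a hydraulic pipe into its strap clamp

### The arm

A 7-joint arm with a two-finger parallel gripper is mounted at the origin on the work surface. World frame = base frame: x ahead of the robot, y to its left, z up, the work surface at z = 0. Lengths are in m, angles in rad, forces in N, time in s.
With the tool pointing down it reaches from about 0.375 to 0.925 m from the base axis. Payload 3.1 kg.
Tool frame: the origin (TCP) lies between the finger pads; the fingertips stand 22 mm ahead of it and the grasp point (between the pads) lies 3 mm ahead of it; z points along the fingers, y is the line along which they close (so a half turn about z gives the same grasp; the last joint's range is limited). The gripper opens to 85 mm and grips with 20 to 120 N. Pads are 22 mm wide; open, the fingers measure 114 mm over their backs; the gripper's body (76 mm by 85 mm) begins 54 mm behind the grasp point. The pads swing forward as they close: fully open they stand 13 mm farther back than shut.
Start: joints at [-0.098, 0.383, 0.044, 1.598, -0.018, 1.161, -0.05], TCP at [0.65, 0, 0.253] pointing down, gripper open.
Joint ranges: [-2.61, 2.61], [-0.41, 2.15], [-1.48, 1.57], [0, 2.5], [-1.57, 4.71], [0.05, 1.97], [-2.85, 2.85]. Speed limits (rad/s): [2.79, 2.79, 3.14, 3.14, 3.14, 3.14, 3.14].

### API

Orientations are given as a 3x3 rotation matrix whose columns are the frame's x, y, z axes.
In Python, from cell import bot gives the robot as it stands. The module is installed in compiled form; this text tells all that it offers.
- The arm moves only by the shell command python3 -m crank 'ROWS' [FORCE]. ROWS is JSON, a list of rows, each a list of 3 entries, a list of its own where there are three numbers: the opening, from -1 (shut) to 1 (fully open), then the shift along the tool's x, y, z scaled (see below), then the turn about the tool's z scaled (see below). A call has 1 to 20 rows; each row shifts and turns the commanded pose from where the row before left it, along the tool's axes as they then stand; what a row does not reach is not made up. The controller multiplies each number of a shift by 0.2 m and each number of a turn by 90 degrees. A row lasts 1/12 s, in which the tool goes at most 41.7 mm and 7.16 degrees, less where a joint would pass 70% of its speed; a pose out of reach is approached as far as the arm can. A call with a number of a shift or a turn outside -1 to 1 is refused whole. A call with a gripper value outside its range is refused whole. The fingers move at their own pace and stop on an object; FORCE is the grip in N (left out, the last holds). Time passes only in rows, so rows that do not move let the fingers close. It gives the time, the measured TCP pose, the force, the opening and the grip force at its end, in the units of the state.
- bot.state(): the state, without advancing time (a new reading comes with each control period).
- bot.grab_frame(name): name is "scene" or "side" or "wrist"; returns a dict with "frame" (384x512x3 uint8, red, green, blue), "fovy" (degrees; the focal length in pixels is half the picture's height over the tangent of half this angle, whatever the lens; pixels are square), "cx", "cy" (the principal point, pixels), "world_from_camera" (4x4, takes a point from camera to world coordinates). Camera axes: x right, y up, looking along -z (the intrinsics and any distortion apply to the point x, -y, -z); pixel columns grow to the right and rows downward; lengths in m; the calibration is good to about 2 mm. A picture is of the moment at which its call begins. There is no depth.
- bot.close_job(): hands the job in; it is judged then, once.
The state is a dict: "time_s": time; "joints": joint angles; "joint_velocities": joint speeds; "joint_efforts": joint torques, N m; "tool_pos": TCP position; "eef_rot": TCP orientation; "force": force on the tool from outside, world axes, zero at the start; "ft_torque": the same for the moment, N m; "opening": finger opening in m; "grasp_force": force on a finger pad.
Only numpy, scipy, OpenCV 4.12 (cv2) and the standard library are available. Lean on these libraries where they do the work, as an engineer would, in place of code of your own. Each camera call takes 0.05 s, during which the arm holds its last target. There are 200 camera calls.

### The job

Lay the steel pipe with the two brass nuts into both black cradles of the pipe clamp, with one nut beyond each cradle (set it down, do not drop it). Then press each red strap over it until you feel its catch snap and it stays down on its own; the catches are not all set at the same height, and more than 40 N cracks a strap. Do not knock the spare nut or the bottle away.

Things in the scene. Friction and masses are not known exactly. Their poses are not given: they have to be found in the camera images.
- pipe: Loose straight steel pipe, 28 diameter, 300 long, 0.28 to 0.46 kg, along its own y axis; origin on the axis at mid length. A brass hex nut (36 across flats, 24 long) is fixed round it near each end, centred 128 from the middle; it starts lying on nut flats, axis 18 above the bench. Both ends alike; any roll will do.
- clamp: Pipe clamp, fixed to the bench. Origin under the centre of its aluminium plate (130 along x, 250 along y, 12 thick), z up. Two black V cradles, 24 thick along y, stand on it at y = +85 and -85, each 66 wide, its 90 degree V opening 36 wide at height 45. Straps hinge on the +x side, away from the robot, and latch on the -x side.
- seat (a point): Point fixed to the clamp, 46 above its underside, midway between the cradles: where the middle of the pipe's axis lies when it is seated (the pipe may stand up to 19 off along y before a nut meets a cradle). Axes as the clamp's.
- strap_left_hinge (a point): Hinge axis of the strap at clamp y = +85 (at clamp x = +34, height 46), fixed to the clamp; axis along clamp y. Axes as the clamp's.
- strap_right_hinge (a point): The same for the strap at clamp y = -85.
- strap_left (a joint): Opening angle (rad) of the red strap at clamp y = +85: about 0 (-0.08 to 0.08, by its catch) when shut, 2.3 fully back; growing as the free end rises and swings to clamp +x. The stiff hinge (0.04 N m) leaves it at any angle; starts leaning back, 1.8 to 2.2. 22 wide, 5 thick; shut, its centre line rises from the hinge to +20 at 14, level to 54, down to hinge height at 66, then a flat tab to 100.
- strap_right (a joint): The like strap at clamp y = -85. Under each tab a hook leg, 13 long, 77 from the hinge, meets a sprung ball 0.11 rad before shut: 5 to 10 N down on the tab forces it past, then the push drops and 2 to 5 before the end it snaps home on a hard pad (some 20 N/mm), held (2 to 3 N to reopen). Let go early, it stays ajar. Over 40 N cracks it.
- strap_left_tab (a point): Where to press strap_left: on the outer (upper when shut) face of its tab, 86 from the hinge; when shut, 48.5 (+-6.5, by its catch) above the clamp's underside, at clamp x = -52. Moves with the strap; its z axis is the face's outward normal, its -x axis runs along the tab to its end.
- strap_right_tab (a point): The same on strap_right. Each catch is set up to 5.5 higher or lower than nominal, separately and unmeasured: the shut tab may stand 6.5 above or below the nominal height, so feel for it.
- strap_left_ball (a joint): How far (m) the sprung steel ball of strap_left's catch is pushed in towards +x of the clamp: 0 fully out, 0.006 at most. It is 0 while the strap is open or ajar, up to 0.004 while the hook passes, and stays at 0.0015 to 0.004 while the hook is held latched beneath it.
- strap_right_ball (a joint): The same for strap_right's catch.
- spare_nut: loose brass hex nut, 36 across flats, 24 high; bystander, origin under its centre (not to be moved more than 30).
- oil_bottle: loose white bottle with a yellow label, 54 across, 150 high; bystander, origin under its centre (not to be moved more than 30).

How it is judged:
By the outcome, as a careful person would: the job done as asked, in the order asked, and still so for the second after the job is handed in, with the robot touching nothing.
It also fails if it takes over 72 s, if anything falls off the work surface, if the arm or the gripper's body presses on something with over 40 N, if the wrist force passes 120 N, or if a joint passes its speed limit or range.

## Working session

There is one attempt and no reset: what is moved stays moved. The work goes in short steps, Python scripts to look and compute and a shell command to move; the robot and the scene stay as the last step left them, time stands still between calls to the robot, and variables do not carry over. Pictures are saved under pics/ and viewed, at most 10 in all, crops included, and the job is handed in when it is done.

```bash
mkdir -p pics; cat > h.py <<'E'
import numpy as np,cv2,pickle
from cell import bot
def grab(n,tag):
    d=bot.grab_frame(n); pickle.dump(d,open(f'pics/{tag}.pkl','wb'))
    cv2.imwrite(f'pics/{tag}.png',cv2.cvtColor(d['frame'],cv2.COLOR_RGB2BGR)); return d
def load(t): return pickle.load(open(f'pics/{t}.pkl','rb'))
def ray(d,u,v):
    f=d['frame'].shape[0]/2/np.tan(np.radians(d['fovy'])/2); T=np.array(d['world_from_camera'])
    r=T[:3,:3]@np.array([(u-d['cx'])/f,-(v-d['cy'])/f,-1]); return T[:3,3],r/np.linalg.norm(r)
def atz(d,u,v,z):
    o,r=ray(d,u,v); return o+r*(z-o[2])/r[2]
def tri(*obs):
    A=0;b=0;R=[ray(*o) for o in obs]
    for o,r in R: P=np.eye(3)-np.outer(r,r);A=A+P;b=b+P@o
    p=np.linalg.solve(A,b); return p,[np.linalg.norm(np.cross(p-o,r)) for o,r in R]
def proj(d,p):
    f=d['frame'].shape[0]/2/np.tan(np.radians(d['fovy'])/2);T=np.linalg.inv(d['world_from_camera'])
    q=T[:3,:3]@np.array(p)+T[:3,3]; return np.array([d['cx']-f*q[0]/q[2],d['cy']+f*q[1]/q[2]])
E
python3 - <<'E'
from h import *
ims=[]
for n in ['scene','side','wrist']:
    d=grab(n,n+'0'); print(n,{k:v for k,v in d.items() if k!='frame'})
s=bot.state();print(s)
E
```

```text
scene {'fovy': 50.054158345576035, 'cx': 262.3274559484153, 'cy': 195.81285807653364, 'world_from_camera': array([[-0.2913055 , -0.73284694,  0.61487923,  1.18937367],
       [ 0.95662825, -0.22441854,  0.18573831,  0.18470757],
       [ 0.00187254,  0.64231743,  0.76643644,  0.86568541],
       [ 0.        ,  0.        ,  0.        ,  1.        ]])}
side {'fovy': 46.07350041778091, 'cx': 259.7729077905253, 'cy': 188.93732125633855, 'world_from_camera': array([[-9.99346676e-01,  2.23124444e-02, -2.84319527e-02,
         5.15999161e-01],
       [-3.61293662e-02, -6.37281537e-01,  7.69783678e-01,
         7.10177738e-01],
       [-9.43403011e-04,  7.70307988e-01,  6.37671321e-01,
         6.79691370e-01],
       [ 0.00000000e+00,  0.00000000e+00,  0.00000000e+00,
         1.00000000e+00]])}
wrist {'fovy': 68.41804651859404, 'cx': 260.0219013153301, 'cy': 188.66908270209385, 'world_from_camera': array([[ 9.99995752e-01, -1.34289624e-03,  2.58696067e-03,
         6.49474715e-01],
       [ 5.57613962e-04,  9.59290018e-01,  2.82422291e-01,
         7.15634497e-02],
       [-2.86090938e-03,
[... 289 characters left out ...]
velocities': array([-0.00115079, -0.00157006,  0.00038565, -0.0058637 , -0.00065656,
        0.0009824 ,  0.00118532]), 'joint_efforts': array([ 2.19941270e-03, -4.34053266e+01,  1.02680024e+00, -2.49981201e+01,
        1.06983635e-02,  7.30535554e-03,  3.91670756e-05]), 'tool_pos': array([6.49316904e-01, 6.47283068e-06, 2.52185638e-01]), 'eef_rot': array([[-7.24202415e-05,  9.99997901e-01, -2.04773154e-03],
       [ 9.99999991e-01,  7.21938177e-05, -1.10646729e-04],
       [-1.10498663e-04, -2.04773954e-03, -9.99997897e-01]]), 'force': array([0.05177017, 0.16780429, 0.02531189]), 'ft_torque': array([-0.03449218,  0.00913384, -0.0285319 ]), 'grasp_force': 0.0, 'opening': 0.08530484212626528}
```

View pics/scene0.png

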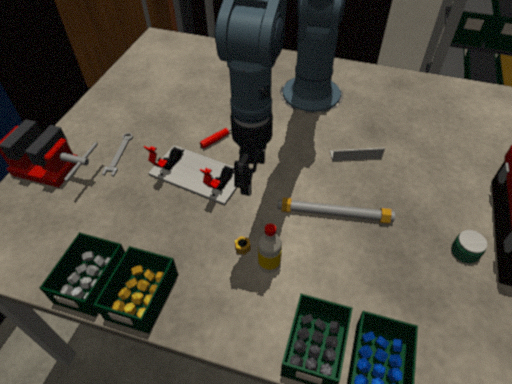

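View pics/side0.png

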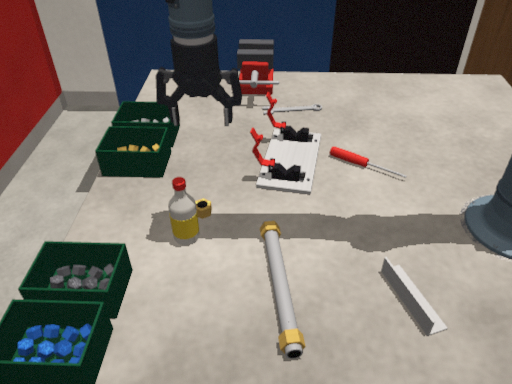

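```bash
python3 - <<'E'
from h import *
a=cv2.imread('pics/scene0.png')[135:210,140:250]; b=cv2.imread('pics/side0.png')[90:192,245:330]
a=cv2.resize(a,None,fx=5,fy=5,interpolation=2)  # 550x375
c=cv2.imread('pics/scene0.png')[190:235,270:405];c=cv2.resize(c,None,fx=3,fy=3) #405x135
e=cv2.imread('pics/side0.png')[215:365,255:310];e=cv2.resize(e,None,fx=3,fy=3)
cv2.imwrite('pics/cropA.png',a)
b=cv2.resize(b,None,fx=5.5,fy=5.5,interpolation=2)
e=cv2.resize(e,None,fx=1,fy=1)
W=np.zeros((600,800,3),np.uint8);W[:b.shape[0],:b.shape[1]]=b[:600,:];W[:e.shape[0],500:500+e.shape[1]]=e;W[460:460+0]=0
print(a.shape,b.shape,e.shape);cv2.imwrite('pics/cropB.png',W)
E
```

```text
(375, 550, 3) (561, 468, 3) (450, 165, 3)
```

View pics/cropA.png

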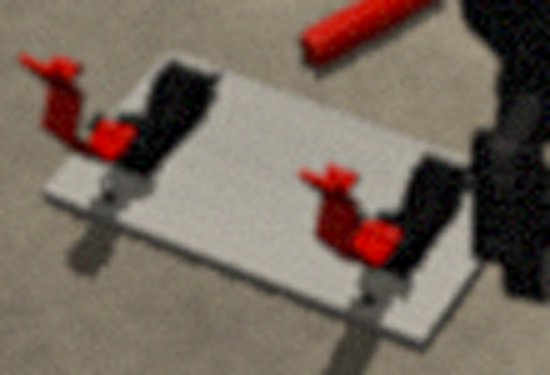

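View pics/cropB.png

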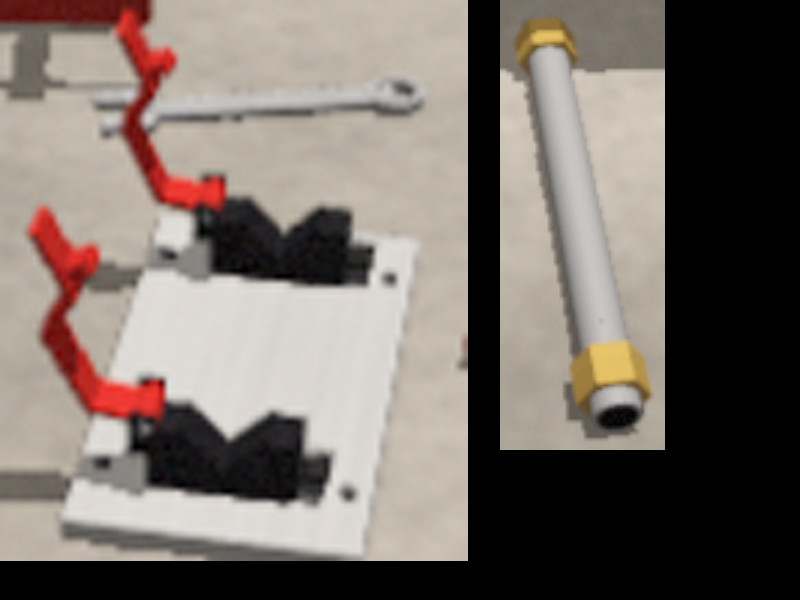

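```bash
cat > fit.py <<'E'
from h import *
from scipy.optimize import least_squares
S=load('scene0');D=load('side0')
obs=[(S,1,-1,149,173),(S,-1,-1,174.4,146),(S,1,1,225,204),(D,-1,-1,320.5,133.3),(D,1,1,256.3,184.9),(D,-1,1,310.8,190.5)]
def P(q,sx,sy):
    c,s=np.cos(q[2]),np.sin(q[2]);x,y=.065*sx,.125*sy
    return [q[0]+c*x-s*y,q[1]+s*x+c*y,q[3]]
F=lambda q:np.concatenate([proj(d,P(q,a,b))-[u,v] for d,a,b,u,v in obs])
r=least_squares(F,[.5,-.2,0,.012],x_scale=[.1,.1,.1,.01]);print('clamp',r.x,np.round(F(r.x).reshape(-1,2),1).tolist())
print('tri -x-y',tri((S,174.4,146),(D,320.5,133.3)),'tri ++',tri((S,225,204),(D,256.3,184.9)))
def yel(d,box):
    u0,v0,u1,v1=box;h=cv2.cvtColor(d['frame'],cv2.COLOR_RGB2HSV)[v0:v1,u0:u1]
    m=(h[...,0]>15)&(h[...,0]<32)&(h[...,1]>110)&(h[...,2]>60)
    n,l,st,c=cv2.connectedComponentsWithStats(m.astype(np.uint8));i=1+np.argmax(st[1:,4]);print(st[i]+[u0,v0,0,0,0]); x=st[i];return u0+x[0]+x[2]/2-.5,v0+x[1]+x[3]/2-.5
a=(S,*yel(S,(272,190,310,225))),(D,*yel(D,(255,212,290,245)))
b=(S,*yel(S,(370,195,405,232))),(D,*yel(D,(270,320,312,360)))
p,e=tri(*a);q,f=tri(*b);print(p,e,q,f,np.linalg.norm(p-q),'yaw',np.degrees(np.arctan2(*(p-q)[:2])) )
print('mid',(p+q)/2)
E
python3 fit.py
```

```text
clamp [ 0.47311664 -0.22340288 -0.15351975  0.01165659] [[-0.8, -0.0], [-0.6, -1.3], [0.3, -1.2], [-0.2, 0.5], [-0.9, 0.3], [0.0, 1.3]]
tri -x-y (array([ 0.39090423, -0.33518916,  0.0116406 ]), [np.float64(0.0028711711018671524), np.float64(0.0028711711018671567)]) tri ++ (array([ 0.55589118, -0.11182578,  0.00848213]), [np.float64(0.002256178841821832), np.float64(0.0022561788418218147)])
[281 197  11  16 136]
[260 221  21  18 189]
[380 208  12  16 154]
[279 329  26  24 364]
[0.52045936 0.04731298 0.02108213] [np.float64(0.0015504864498536272), np.float64(0.0015504864498537354)] [0.48095843 0.30185217 0.02171924] [np.float64(0.0017396353071926353), np.float64(0.0017396353071925485)] 0.25758674221365063 yaw 171.17885806160433
mid [0.5007089  0.17458257 0.02140069]
```

```bash
python3 -m crank '[[1,[0.146,-0.124,0],0],[1,[0.146,-0.124,0],0],[1,[0.146,-0.124,0],0],[1,[0.146,-0.124,0],0],[1,[0.146,-0.124,0],0],[1,[0.146,-0.124,0],0],[1,[0,0,0],-0.05],[1,[0,0,0],-0.048],[1,[0,0,0],0],[1,[0,0,0],0]]'
python3 -c "
from h import *
grab('wrist','w1');s=bot.state();print(s['tool_pos'],s['eef_rot'],s['time_s'],s['opening'])"
```

```text
time_s: 0.98
tool_pos: [0.501, 0.1749, 0.2531]
eef_rot: [[-0.151, 0.988, -0.0], [0.988, 0.151, -0.0], [-0.0, -0.0, -1.0]]
force: [0.0, -0.2, 0.5]
opening: 0.0856
grasp_force: 0.0
[0.50128292 0.17462467 0.25304639] [[-1.50592303e-01  9.88595861e-01 -4.25404102e-04]
 [ 9.88595929e-01  1.50592190e-01 -2.86585957e-04]
 [-2.19255156e-04 -4.63710403e-04 -9.99999868e-01]] 1.0333 0.08515263942459203
```

View pics/w1.png

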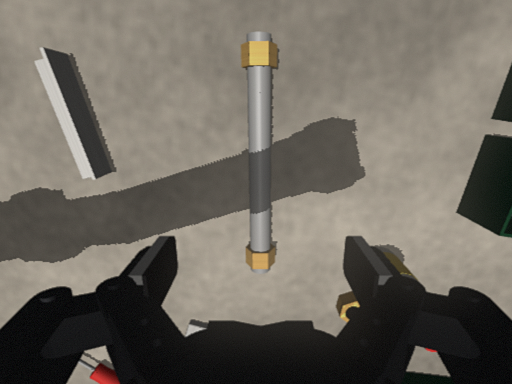

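```bash
python3 - <<'E'
from h import *
W=load('w1')
from fit import S,D,yel
a=(W,*yel(W,(230,30,290,80)));b=(W,*yel(W,(235,235,290,285)))
for z in(.018,.02):
  q=atz(*a,z);p=atz(*b,z);print(p,q,np.linalg.norm(p-q),(p+q)/2,np.degrees(np.arctan2((p-q)[0],(q-p)[1])))
s=bot.state();R=s['eef_rot'];print(R.T@((p+q)/2-s['tool_pos']))
E
```

```text
clamp [ 0.47311664 -0.22340288 -0.15351975  0.01165659] [[-0.8, -0.0], [-0.6, -1.3], [0.3, -1.2], [-0.2, 0.5], [-0.9, 0.3], [0.0, 1.3]]
tri -x-y (array([ 0.39090423, -0.33518916,  0.0116406 ]), [np.float64(0.0028711711018671524), np.float64(0.0028711711018671567)]) tri ++ (array([ 0.55589118, -0.11182578,  0.00848213]), [np.float64(0.002256178841821832), np.float64(0.0022561788418218147)])
[281 197  11  16 136]
[260 221  21  18 189]
[380 208  12  16 154]
[279 329  26  24 364]
[0.52045936 0.04731298 0.02108213] [np.float64(0.0015504864498536272), np.float64(0.0015504864498537354)] [0.48095843 0.30185217 0.02171924] [np.float64(0.0017396353071926353), np.float64(0.0017396353071925485)] 0.25758674221365063 yaw 171.17885806160433
mid [0.5007089  0.17458257 0.02140069]
[241  41  36  27 851]
[246 248  29  21 438]
[0.52122095 0.04156127 0.018     ] [0.47958348 0.30146584 0.018     ] 0.2632186678855613 [0.50040221 0.17151356 0.018     ] 9.101611574191063
[0.52104649 0.0427121  0.02      ] [0.47964376 0.30115146 0.02      ] 0.2617347751931472 [0.50034512 0.17193178 0.02      ] 9.101611574191073
[-0.00246986 -0.00122457  0.23304753]
```

```bash
python3 -m crank '[[1,[-0.005,-0.005,0.19],0],[1,[0,0,0.19],0],[1,[0,0,0.19],0],[1,[0,0,0.19],0],[1,[0,0,0.15],0],[1,[0,0,0.1],0],[1,[0,0,0.07],0],[1,[0,0,0.05],0],[1,[0,0,0],0],[-1,[0,0,0],0],[-1,[0,0,0],0],[-1,[0,0,0],0],[-1,[0,0,0],0],[-1,[0,0,0],0],[-1,[0,0,0],0]]' 60
```

```text
time_s: 2.28
tool_pos: [0.5014, 0.1745, 0.0286]
eef_rot: [[-0.153, 0.988, 0.002], [0.988, 0.153, 0.001], [0.001, 0.002, -1.0]]
force: [0.3, 0.0, 5.1]
opening: 0.0264
grasp_force: 59.5
```

```bash
python3 -m crank '[[-1,[0,0,-0.08],0],[-1,[0,0,-0.18],0],[-1,[0,0,-0.19],0],[-1,[0,0,-0.19],0],[-1,[0,0,-0.18],0],[-1,[0,0,-0.15],0],[-1,[0,0,-0.08],0],[-1,[-0.1,0,0],0.065],[-1,[-0.18,0.015,0],0.065],[-1,[-0.18,0.015,0],0.065],[-1,[-0.18,0.015,0],0],[-1,[-0.18,0.015,0],0],[-1,[-0.18,0.015,0],0],[-1,[-0.18,0.015,0],0],[-1,[-0.18,0.015,0],0],[-1,[-0.1,0.015,0],0],[-1,[0,0,0],0]]'
python3 - <<'E'
from h import *
grab('wrist','w2');grab('scene','scene2');grab('side','side2')
s=bot.state();print(s['tool_pos'],s['time_s'])
a=cv2.imread('pics/scene2.png')[100:230,110:310]; b=cv2.imread('pics/side2.png')[20:200,220:400];w=cv2.imread('pics/w2.png')
W=np.zeros((600,800,3),np.uint8);W[:300,:400]=cv2.resize(w,(400,300));W[:260,400:]=cv2.resize(a,(400,260));W[300:,:300]=cv2.resize(b,(300,300));cv2.imwrite('pics/m2.png',W)
E
```

```text
time_s: 3.7
tool_pos: [0.4946, -0.1255, 0.2365]
eef_rot: [[0.162, 0.987, -0.002], [0.987, -0.162, -0.004], [-0.004, -0.001, -1.0]]
force: [0.2, -0.7, -3.0]
opening: 0.0258
grasp_force: 60.0
[ 0.49608123 -0.11727401  0.23637883] 3.85
```

View pics/w2.png

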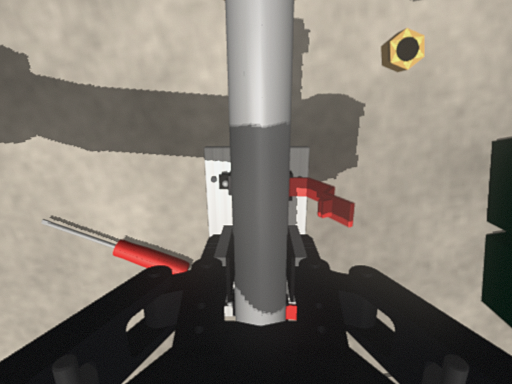

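```bash
python3 - <<'E'
from h import *
W=load('w2')
a=atz(W,205.5,147.5,.012);b=atz(W,309.5,147.5,.012);print(a,b,np.linalg.norm(a-b),np.degrees(np.arctan2((b-a)[1],(b-a)[0])))
print(W['world_from_camera'])
c,s=np.cos(-.1535),np.sin(-.1535)
for sx in(-1,1):
  p=[.4731+c*.065*sx-s*.125,-.2234+s*.065*sx+c*.125,.012];print(p,proj(W,p))
# edge lines
g=cv2.cvtColor(W['frame'],cv2.COLOR_RGB2GRAY).astype(int)
for v in range(150,232,12):
  r=g[v,190:330];d=np.diff(r);print(v,190+np.argmax(d[:30]),d[:30].max(),290+np.argmin(d[100:135]))
for u in (212,222,296,304): print(u,135+np.argmax(np.diff(g[135:160,u])),end=' ')
s=bot.state();print(s['tool_pos'],s['eef_rot'])
E
```

```text
[ 0.43213015 -0.09327697  0.012     ] [ 0.55711005 -0.11375784  0.012     ] 0.12664691548783813 -9.3065303990814
[[ 0.98679376  0.15470433  0.0480068   0.50642554]
 [-0.16197204  0.945646    0.2819906  -0.05444473]
 [-0.00177227 -0.28604233  0.95821534  0.35588222]
 [ 0.          0.          0.          1.        ]]
[np.float64(0.4279765093031126), np.float64(-0.08993138725779787), 0.012] [201.56391559 145.33660343]
[np.float64(0.5564479679151773), np.float64(-0.10980811541130858), 0.012] [308.59063094 144.37654442]
150 204 17 308
162 204 36 307
174 205 54 307
186 206 40 306
198 206 47 306
210 207 37 317
222 208 51 305
212 147 222 147 296 147 304 147 [ 0.49608123 -0.11727401  0.23637883] [[ 1.51935256e-01  9.88388709e-01 -1.85425541e-03]
 [ 9.88390034e-01 -1.51933208e-01  1.20030525e-03]
 [ 9.04645185e-04 -2.01509626e-03 -9.99997560e-01]]
```

View pics/m2.png

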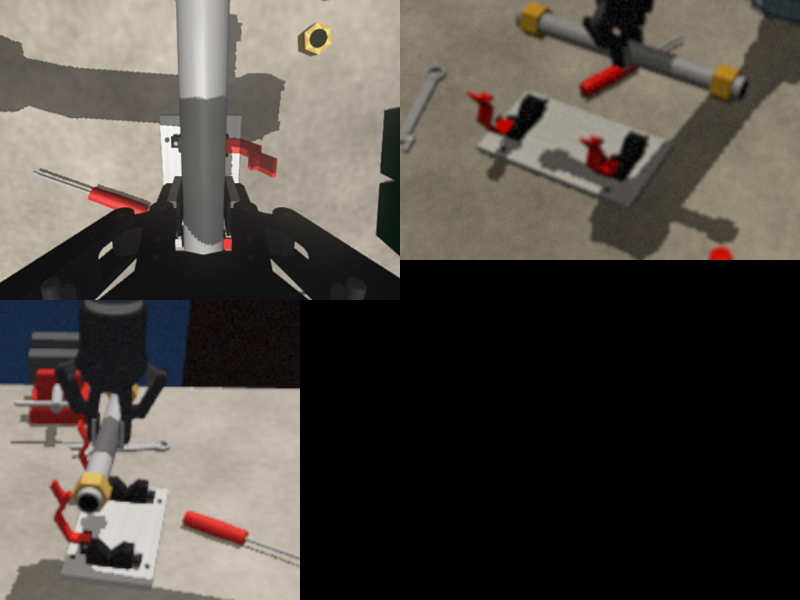

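```bash
python3 -m crank '[[-1,[-0.12,-0.01,0],0],[-1,[-0.15,-0.01,0],0],[-1,[-0.15,-0.01,0],0],[-1,[-0.12,0,0],0],[-1,[0,0,0],0],[-1,[0,0,0],0],[-1,[0,0,0],0]]'
python3 - <<'E'
from h import *
W=grab('wrist','w3');s=bot.state();print(s['tool_pos'],s['eef_rot'],s['time_s'])
E
```

```text
time_s: 4.43
tool_pos: [0.4751, -0.2214, 0.2368]
eef_rot: [[0.149, 0.989, -0.001], [0.989, -0.149, 0.002], [0.002, -0.001, -1.0]]
force: [0.9, -0.1, -3.3]
opening: 0.0259
grasp_force: 60.0
[ 0.47527996 -0.22102946  0.23680723] [[ 1.47696543e-01  9.89032573e-01 -5.48287168e-04]
 [ 9.89031535e-01 -1.47695483e-01  1.63294685e-03]
 [ 1.53405808e-03 -7.83453903e-04 -9.99998516e-01]] 4.4833
```

View pics/w3.png

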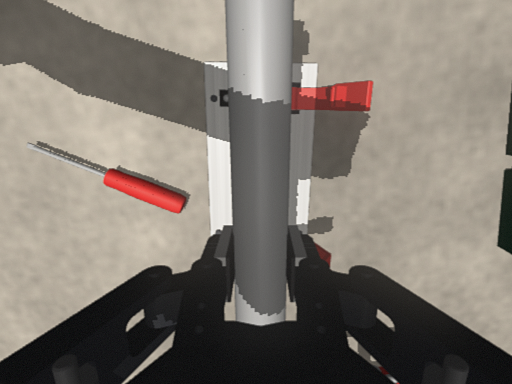

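```bash
python3 - <<'E'
from h import *
W=load('w3');g=cv2.GaussianBlur(cv2.cvtColor(W['frame'],cv2.COLOR_RGB2GRAY),(1,5),0).astype(int)
L=[];R=[]
for v in range(68,228,6):
  d=np.diff(g[v]); i=198+np.argmax(d[198:218]); j=302+np.argmin(d[302:324])
  if d[i]>15:L.append(atz(W,i+.5,v,.012)[:2])
  if d[j]<-15:R.append(atz(W,j+.5,v,.012)[:2])
for E in(L,R):
  E=np.array(E);k=np.polyfit(E[:,1],E[:,0],1)
  for _ in range(3): r=np.abs(E[:,0]-np.polyval(k,E[:,1])); E2=E[r<.0015]; k=np.polyfit(E2[:,1],E2[:,0],1)
  print(len(E),len(E2),'slope deg',np.degrees(np.arctan(k[0])),'x at y=-.2234',np.polyval(k,-.2234))
for u in(212,222,297,305,312): v=52+np.argmax(np.diff(g[52:75,u]));print(u,v,atz(W,u,v+.5,.012))
E
```

```text
23 21 slope deg 9.403732324460288 x at y=-.2234 0.40888626312234594
26 25 slope deg 9.18859912799525 x at y=-.2234 0.5382560031649236
212 61 [ 0.43917194 -0.09529228  0.012     ]
222 62 [ 0.45009217 -0.09797879  0.012     ]
297 62 [ 0.53348547 -0.1104996   0.012     ]
305 63 [ 0.54227002 -0.11286701  0.012     ]
312 63 [ 0.55005766 -0.11403624  0.012     ]
```

```bash
python3 -m crank '[[-1,[-0.02,-0.005,0.1],0.006],[-1,[0,0,0.18],0],[-1,[0,0,0.18],0],[-1,[0,0,0.18],0],[-1,[0,0,0.12],0],[-1,[0,0,0.06],0],[-1,[0,0,0.03],0],[-1,[0,0,0],0],[-1,[0,0,0],0]]'; python3 -m crank '[[-1,[0,0,0.015],0],[-1,[0,0,0.01],0],[-1,[0,0,0],0]]'
```

```text
time_s: 5.23
tool_pos: [0.4747, -0.2275, 0.0685]
eef_rot: [[0.16, 0.987, 0.003], [0.987, -0.16, -0.001], [-0.0, 0.003, -1.0]]
force: [1.4, -0.3, -3.0]
opening: 0.0265
grasp_force: 59.9
time_s: 5.48
tool_pos: [0.4737, -0.2279, 0.0632]
eef_rot: [[0.161, 0.987, 0.002], [0.987, -0.161, -0.0], [-0.0, 0.002, -1.0]]
force: [-0.5, 0.1, -3.8]
opening: 0.026
grasp_force: 59.9
```

```bash
python3 -m crank '[[-1,[0,0,0.012],0],[-1,[0,0,0.01],0],[-1,[0,0,0],0],[-1,[0,0,0],0]]'; python3 - <<'E'
from h import *
grab('side','side4');grab('scene','scene4')
b=cv2.imread('pics/side4.png')[60:210,220:360];a=cv2.imread('pics/scene4.png')[120:220,130:270]
W=np.zeros((600,800,3),np.uint8);W[:430,:400]=cv2.resize(b,(400,430));W[:286,400:]=cv2.resize(a,(400,286));cv2.imwrite('pics/m4.png',W)
E
```

```text
time_s: 5.82
tool_pos: [0.4728, -0.2276, 0.0577]
eef_rot: [[0.161, 0.987, -0.0], [0.987, -0.161, 0.0], [0.0, -0.0, -1.0]]
force: [0.6, 0.6, -3.6]
opening: 0.0257
grasp_force: 59.9
```

View pics/m4.png

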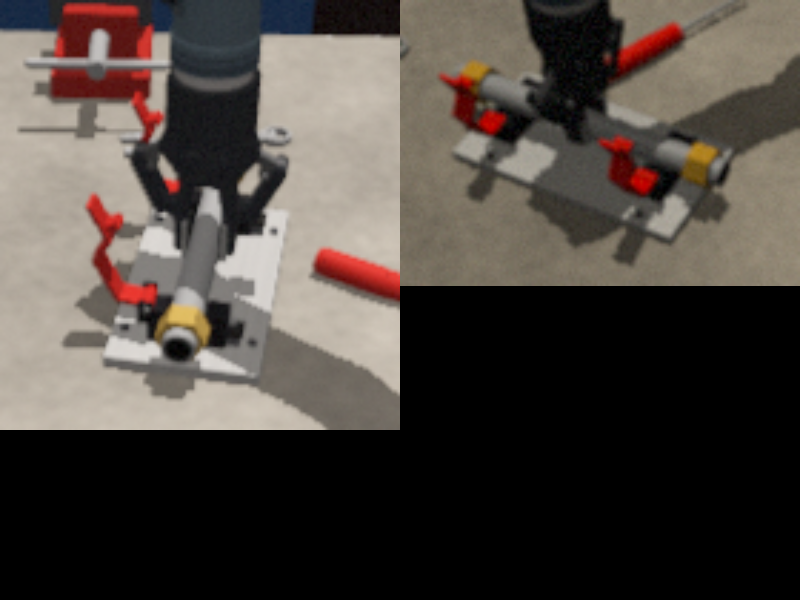

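```bash
python3 -m crank '[[-1,[0,0,0.007],0],[-1,[0,0,0],0],[-1,[0,0,0],0]]'; python3 -m crank '[[-1,[0,0,0.007],0],[-1,[0,0,0],0],[-1,[0,0,0],0]]'
```

```text
time_s: 6.17
tool_pos: [0.4731, -0.2278, 0.0567]
eef_rot: [[0.161, 0.987, 0.0], [0.987, -0.161, 0.0], [0.0, 0.0, -1.0]]
force: [-1.7, 0.8, 0.0]
opening: 0.0262
grasp_force: 60.4
time_s: 6.42
tool_pos: [0.4731, -0.2278, 0.0566]
eef_rot: [[0.161, 0.987, -0.0], [0.987, -0.161, 0.001], [0.001, -0.0, -1.0]]
force: [-4.0, 1.9, 9.8]
opening: 0.0259
grasp_force: 61.5
```

```bash
python3 -m crank '[[-1,[0,0,-0.004],0],[-1,[0,0,0],0],[0.1,[0,0,0],0],[0.1,[0,0,0],0],[0.1,[0,0,0],0],[0.1,[0,0,0],0],[0.1,[0,0,-0.05],0],[0.1,[0,0,-0.12],0],[0.1,[0,0,-0.2],0],[0.1,[0,0,-0.2],0],[0.1,[0,0,-0.2],0],[-1,[0,0,0],0],[-1,[0,0.15,0],0],[-1,[0.1,0.15,0],0],[-1,[0.15,0.15,0],0],[-1,[0.1,0.15,0],0],[-1,[0.09,0.03,0],0],[-1,[0,0,0],0],[-1,[0,0,0],0]]'
python3 - <<'E'
from h import *
S=load('scene0');print('bottle',atz(S,268,268,0),'nut',atz(S,242,250,0))
grab('side','side5');grab('scene','scene5');s=bot.state();print(s['tool_pos'])
b=cv2.imread('pics/side5.png')[60:210,220:360];a=cv2.imread('pics/scene5.png')[120:220,130:270]
W=np.zeros((600,800,3),np.uint8);W[:430,:400]=cv2.resize(b,(400,430));W[:286,400:]=cv2.resize(a,(400,286));cv2.imwrite('pics/m5.png',W)
E
```

```text
time_s: 8.0
tool_pos: [0.6115, -0.1596, 0.2097]
eef_rot: [[0.157, 0.988, -0.0], [0.988, -0.157, 0.0], [0.0, -0.0, -1.0]]
force: [-0.3, -0.9, 1.0]
opening: 0.0002
grasp_force: 0.0
bottle [0.70663176 0.05359924 0.        ] nut [ 6.76861150e-01 -2.22169978e-02  1.11022302e-16]
[ 0.60977514 -0.16318555  0.20988293]
```

View pics/m5.png

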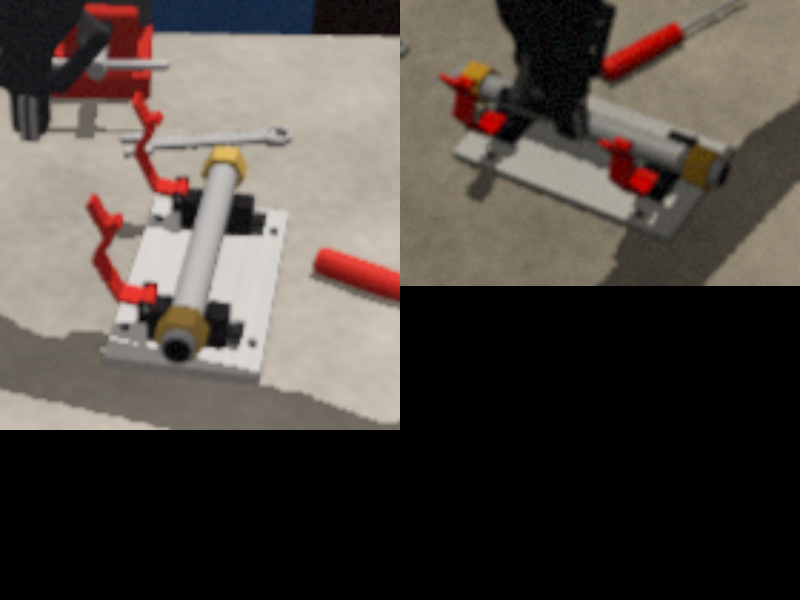

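```bash
python3 -m crank '[[-1,[0.005,0,0.15],0],[-1,[0,0,0.15],0],[-1,[0,0,0.11],0],[-1,[0,0,0],0],[-1,[0,-0.05,0],0],[-1,[0,-0.065,0],0],[-1,[0,-0.065,0],0],[-1,[0,-0.065,0],0],[-1,[0,-0.065,0],0],[-1,[0,-0.065,0],0],[-1,[0,-0.065,0],0],[-1,[0,-0.065,0],0],[-1,[0,-0.065,0],0],[-1,[0,-0.065,0],0],[-1,[0,-0.05,0],0],[-1,[0,0,0],0],[-1,[0,0,0],0]]'
python3 - <<'E'
from h import *
grab('side','side6');s=bot.state();print(s['tool_pos'])
b=cv2.imread('pics/side6.png')[60:210,220:360];cv2.imwrite('pics/m6.png',cv2.resize(b,(560,600)))
E
```

```text
time_s: 9.52
tool_pos: [0.4757, -0.1393, 0.1288]
eef_rot: [[0.163, 0.987, 0.001], [0.987, -0.163, -0.0], [0.0, 0.001, -1.0]]
force: [-0.3, -0.1, 0.1]
opening: 0.0002
grasp_force: 0.0
[ 0.47630762 -0.13914961  0.12867669]
```

View pics/m6.png

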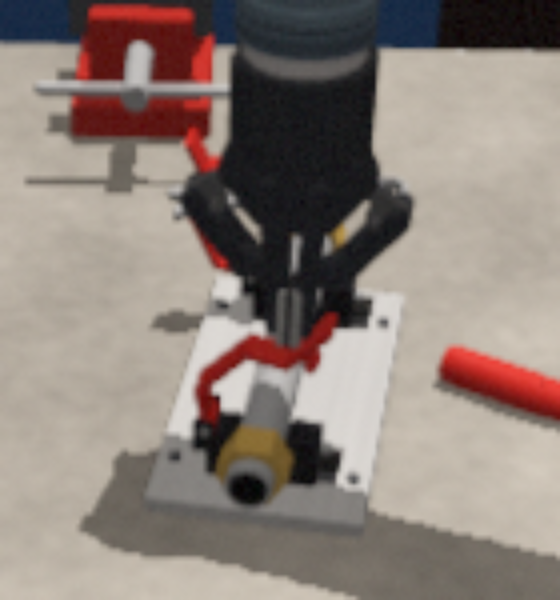

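```bash
python3 -m crank '[[-1,[0,-0.04,0.017],0],[-1,[0,-0.035,0.016],0],[-1,[0,-0.033,0.062],0],[-1,[0,-0.032,0.062],0],[-1,[0,-0.035,0.025],0],[-1,[0,-0.03,0.02],0],[-1,[0,0,0],0],[-1,[0,0,0],0]]'
```

```text
time_s: 10.23
tool_pos: [0.4347, -0.1318, 0.0873]
eef_rot: [[0.161, 0.987, -0.001], [0.987, -0.161, 0.0], [0.0, -0.001, -1.0]]
force: [0.4, -0.4, 0.7]
opening: 0.0001
grasp_force: 0.0
```

```bash
for k in 1; do python3 -m crank '[[-1,[0,0,0.01],0],[-1,[0,0,0],0]]' | egrep 'pos|^force'; done; python3 -m crank '[[-1,[0,0,0.01],0],[-1,[0,0,0],0]]' | egrep 'pos|^force'
```

```text
tool_pos: [0.4361, -0.132, 0.0858]
force: [0.2, 0.3, 0.9]
tool_pos: [0.4358, -0.1319, 0.0835]
force: [0.1, -0.3, 0.6]
```

```bash
g(){ egrep 'pos|^force'|tr '\n' ' ';echo; }
python3 -m crank '[[-1,[0,0,0.008],0],[-1,[0,0,0],0]]' |g
python3 -m crank '[[-1,[0,0,0.008],0],[-1,[0,0,0],0]]' |g
python3 -m crank '[[-1,[0,0,0.008],0],[-1,[0,0,0],0]]' |g
python3 -m crank '[[-1,[0,0,0.008],0],[-1,[0,0,0],0]]' |g
```

```text
tool_pos: [0.4355, -0.1319, 0.0817] force: [-0.5, -0.1, -0.5] 
tool_pos: [0.4353, -0.1318, 0.08] force: [0.3, -0.6, -0.5] 
tool_pos: [0.4353, -0.1318, 0.0784] force: [-0.8, -0.7, 0.4] 
tool_pos: [0.4352, -0.1318, 0.0768] force: [0.2, -0.2, -0.7]
```

```bash
g(){ egrep 'pos|^force'|tr '\n' ' ';echo; }
python3 -m crank '[[-1,[0,0,0.006],0],[-1,[0,0,0],0]]' |g
python3 -m crank '[[-1,[0,0,0.006],0],[-1,[0,0,0],0]]' |g
python3 -m crank '[[-1,[0,0,0.006],0],[-1,[0,0,0],0]]' |g
python3 -m crank '[[-1,[0,0,0.006],0],[-1,[0,0,0],0]]' |g
```

```text
tool_pos: [0.4353, -0.1319, 0.0757] force: [0.2, 0.3, -0.5] 
tool_pos: [0.4354, -0.1319, 0.0746] force: [-0.2, -0.3, -0.6] 
tool_pos: [0.4354, -0.1319, 0.0738] force: [-2.0, 0.3, 6.5] 
tool_pos: [0.4353, -0.1319, 0.0727] force: [-1.6, -0.1, 4.0]
```

```bash
g(){ egrep 'pos|^force'|tr '\n' ' ';echo; }
python3 -m crank '[[-1,[0,0,0.005],0],[-1,[0,0,0],0]]' |g
python3 -m crank '[[-1,[0,0,0.005],0],[-1,[0,0,0],0]]' |g
python3 -m crank '[[-1,[0,0,0.005],0],[-1,[0,0,0],0]]' |g
python3 -m crank '[[-1,[0,0,0.005],0],[-1,[0,0,0],0]]' |g
```

```text
tool_pos: [0.4353, -0.1319, 0.0716] force: [-1.7, 0.4, 5.0] 
tool_pos: [0.4353, -0.1319, 0.0704] force: [-1.8, 1.1, 3.9] 
tool_pos: [0.4353, -0.1319, 0.0691] force: [-1.1, 0.2, 4.3] 
tool_pos: [0.4353, -0.1319, 0.0679] force: [-0.8, 0.2, 1.4]
```

Past the ball; the push has dropped. Now in finer steps to the pad.

```bash
g(){ egrep 'pos|^force'|tr '\n' ' ';echo; }
python3 -m crank '[[-1,[0,0,0.004],0],[-1,[0,0,0],0]]' |g
python3 -m crank '[[-1,[0,0,0.004],0],[-1,[0,0,0],0]]' |g
python3 -m crank '[[-1,[0,0,0.004],0],[-1,[0,0,0],0]]' |g
```

```text
tool_pos: [0.4354, -0.1318, 0.0671] force: [-0.7, -0.5, -0.2] 
tool_pos: [0.4355, -0.1319, 0.0665] force: [0.1, -0.9, 0.5] 
tool_pos: [0.4355, -0.1319, 0.0657] force: [0.3, 0.5, -0.5]
```

```bash
g(){ egrep 'pos|^force'|tr '\n' ' ';echo; }
python3 -m crank '[[-1,[0,0,0.003],0],[-1,[0,0,0],0]]' |g
python3 -m crank '[[-1,[0,0,0.003],0],[-1,[0,0,0],0]]' |g
python3 -m crank '[[-1,[0,0,0.003],0],[-1,[0,0,0],0]]' |g
```

```text
tool_pos: [0.4355, -0.1319, 0.0653] force: [0.4, -1.1, 0.4] 
tool_pos: [0.4356, -0.1319, 0.0649] force: [-0.6, -0.3, 2.6] 
tool_pos: [0.4357, -0.1319, 0.0647] force: [-2.4, 0.5, 6.9]
```

```bash
g(){ egrep 'pos|^force'|tr '\n' ' ';echo; }
python3 -m crank '[[-1,[0,0,0.003],0],[-1,[0,0,0],0]]' |g
python3 -m crank '[[-1,[0,0,0.003],0],[-1,[0,0,0],0],[-1,[0,0,0],0]]' |g
```

```text
tool_pos: [0.4357, -0.1319, 0.0644] force: [-3.4, 1.2, 9.9] 
tool_pos: [0.4358, -0.132, 0.0642] force: [-3.5, 0.9, 13.2]
```

```bash
python3 -m crank '[[-1,[0,0,-0.05],0],[-1,[0,0,-0.18],0],[-1,[0,0,-0.19],0],[-1,[0,0,-0.19],0],[-1,[0,0,-0.12],0],[-1,[-0.12,0.125,0],0],[-1,[-0.12,0.125,0],0],[-1,[-0.12,0.125,0],0],[-1,[-0.12,0.125,0],0],[-1,[-0.12,0.125,0],0],[-1,[-0.12,0.125,0],0],[-1,[-0.12,0.125,0],0],[-1,[0,0,0],0],[-1,[0,0,0],0],[-1,[0,0,0],0]]'
python3 - <<'E'
from h import *
grab('side','side7')
s=bot.state();d=s['tool_pos'][:2]-[.4731,-.2255];c,n=.987,.161
print(s['tool_pos'],c*d[0]-n*d[1],n*d[0]+c*d[1])
# left strap red pixels: height check by bounding boxes side6 vs side7
for t in('side0','side6','side7'):
  h=cv2.cvtColor(load(t)['frame'],cv2.COLOR_RGB2HSV)[100:200,240:330]
  m=((h[...,0]<8)|(h[...,0]>172))&(h[...,1]>150)&(h[...,2]>50)
  n_,l,st,c_=cv2.connectedComponentsWithStats(m.astype(np.uint8));print(t,(st[1:][st[1:,4]>15]+[240,100,0,0,0]).tolist())
# expected shut left strap points in side image
D=load('side7');p=lambda x,y,z:proj(D,[.4731+.987*x+.161*y,-.2255-.161*x+.987*y,z])
for x,z in((.034,.046),(.02,.066),(-.02,.066),(-.032,.044),(-.066,.044)): print(p(x,.085,z).round(1))
E
```

```text
time_s: 15.23
tool_pos: [0.5805, -0.3252, 0.2081]
eef_rot: [[0.161, 0.987, -0.002], [0.987, -0.161, 0.001], [0.001, -0.002, -1.0]]
force: [-0.6, -0.4, -0.5]
opening: -0.0002
grasp_force: 0.0
[ 0.58053526 -0.32444256  0.20840896] 0.1219683566051189 -0.08035922811856919
side0 [[268, 100, 18, 29, 148], [251, 128, 24, 39, 261]]
side6 [[270, 118, 7, 9, 24], [269, 138, 36, 29, 226]]
side7 [[268, 100, 18, 29, 148], [270, 155, 45, 22, 306]]
[271.3 164.2]
[277.4 158. ]
[294.5 160. ]
[299.1 168.2]
[313.6 169.9]
```

```bash
python3 -m crank '[[-1,[-0.022,0,0.15],0],[-1,[0,0.01,0.15],0],[-1,[0,0,0.1],0],[-1,[0,0,0],0],[-1,[0,-0.05,0],0],[-1,[0,-0.065,0],0],[-1,[0,-0.065,0],0],[-1,[0,-0.065,0],0],[-1,[0,-0.065,0],0],[-1,[0,-0.065,0],0],[-1,[0,-0.065,0],0],[-1,[0,-0.065,0],0],[-1,[0,-0.065,0],0],[-1,[0,-0.065,0],0],[-1,[0,-0.04,0],0],[-1,[0,0,0],0],[-1,[0,0,0],0]]'
python3 - <<'E'
from h import *
grab('side','side8')
s=bot.state();d=s['tool_pos'][:2]-[.4731,-.2255];c,n=.987,.161
print(s['tool_pos'],c*d[0]-n*d[1],n*d[0]+c*d[1])
h=cv2.cvtColor(load('side8')['frame'],cv2.COLOR_RGB2HSV)[80:200,240:340]
m=((h[...,0]<8)|(h[...,0]>172))&(h[...,1]>150)&(h[...,2]>50)
n_,l,st,c_=cv2.connectedComponentsWithStats(m.astype(np.uint8));print((st[1:][st[1:,4]>10]+[240,80,0,0,0]).tolist())
E
```

```text
time_s: 16.7
tool_pos: [0.4494, -0.3085, 0.13]
eef_rot: [[0.161, 0.987, 0.002], [0.987, -0.161, -0.0], [0.0, 0.002, -1.0]]
force: [-0.2, -0.2, -0.6]
opening: 0.0003
grasp_force: 0.0
[ 0.44992557 -0.3085707   0.12974231] -0.009498779459618393 -0.0857218656604866
[[240, 84, 33, 10, 282], [281, 103, 30, 25, 163], [330, 147, 10, 11, 81], [270, 155, 45, 22, 310]]
```

```bash
g(){ egrep 'pos|^force'|tr '\n' ' ';echo; }
python3 -m crank '[[-1,[0,-0.044,0.02],0],[-1,[0,-0.035,0.018],0],[-1,[0,-0.033,0.062],0],[-1,[0,-0.032,0.062],0],[-1,[0,-0.035,0.025],0],[-1,[0,-0.03,0.02],0],[-1,[0,0,0],0],[-1,[0,0,0],0]]'|g
python3 -m crank '[[-1,[0,0,0.008],0],[-1,[0,0,0],0]]' |g
python3 -m crank '[[-1,[0,0,0.007],0],[-1,[0,0,0],0]]' |g
python3 -m crank '[[-1,[0,0,0.007],0],[-1,[0,0,0],0]]' |g
```

```text
tool_pos: [0.4071, -0.302, 0.0872] force: [0.0, 0.1, -0.1] 
tool_pos: [0.4086, -0.3023, 0.0862] force: [-0.4, -0.6, 0.4] 
tool_pos: [0.4084, -0.3022, 0.0846] force: [-0.0, -0.0, 0.9] 
tool_pos: [0.408, -0.302, 0.083] force: [0.4, -0.7, 0.6]
```

```bash
g(){ egrep 'pos|^force'|tr '\n' ' ';echo; }
python3 -m crank '[[-1,[0,0,0.007],0],[-1,[0,0,0],0]]' |g
python3 -m crank '[[-1,[0,0,0.006],0],[-1,[0,0,0],0]]' |g
python3 -m crank '[[-1,[0,0,0.006],0],[-1,[0,0,0],0]]' |g
python3 -m crank '[[-1,[0,0,0.006],0],[-1,[0,0,0],0]]' |g
```

```text
tool_pos: [0.4078, -0.302, 0.0815] force: [-0.1, -0.1, -0.4] 
tool_pos: [0.4077, -0.302, 0.0802] force: [0.6, -0.5, 0.6] 
tool_pos: [0.4077, -0.302, 0.0791] force: [0.0, 0.1, 0.2] 
tool_pos: [0.4077, -0.302, 0.0779] force: [-0.0, 0.2, 0.9]
```

```bash
g(){ egrep 'pos|^force'|tr '\n' ' ';echo; }
python3 -m crank '[[-1,[0,0,0.005],0],[-1,[0,0,0],0]]' |g
python3 -m crank '[[-1,[0,0,0.005],0],[-1,[0,0,0],0]]' |g
python3 -m crank '[[-1,[0,0,0.005],0],[-1,[0,0,0],0]]' |g
python3 -m crank '[[-1,[0,0,0.005],0],[-1,[0,0,0],0]]' |g
```

```text
tool_pos: [0.4078, -0.302, 0.0769] force: [-0.3, -0.6, -0.0] 
tool_pos: [0.4078, -0.302, 0.0759] force: [0.1, -0.8, -0.9] 
tool_pos: [0.4078, -0.302, 0.0749] force: [0.7, -0.0, -0.1] 
tool_pos: [0.4079, -0.3021, 0.074] force: [-0.4, -1.1, -0.4]
```

```bash
g(){ egrep 'pos|^force'|tr '\n' ' ';echo; }
python3 -m crank '[[-1,[0,0,0.005],0],[-1,[0,0,0],0]]' |g
python3 -m crank '[[-1,[0,0,0.005],0],[-1,[0,0,0],0]]' |g
python3 -m crank '[[-1,[0,0,0.005],0],[-1,[0,0,0],0]]' |g
```

```text
tool_pos: [0.4079, -0.3022, 0.0733] force: [-1.3, 0.5, 3.8] 
tool_pos: [0.4078, -0.3022, 0.0726] force: [-2.0, 0.2, 5.7] 
tool_pos: [0.4077, -0.3021, 0.0715] force: [-1.7, 0.2, 5.0]
```

```bash
g(){ egrep 'pos|^force'|tr '\n' ' ';echo; }
python3 -m crank '[[-1,[0,0,0.005],0],[-1,[0,0,0],0]]' |g
python3 -m crank '[[-1,[0,0,0.005],0],[-1,[0,0,0],0]]' |g
python3 -m crank '[[-1,[0,0,0.005],0],[-1,[0,0,0],0]]' |g
python3 -m crank '[[-1,[0,0,0.005],0],[-1,[0,0,0],0]]' |g
```

```text
tool_pos: [0.4078, -0.3021, 0.0704] force: [-1.0, 1.6, 5.2] 
tool_pos: [0.4078, -0.3021, 0.0692] force: [-2.0, 1.0, 3.7] 
tool_pos: [0.4078, -0.3021, 0.0679] force: [-0.0, 0.7, 1.8] 
tool_pos: [0.4078, -0.302, 0.0667] force: [-0.6, -0.3, 0.6]
```

```bash
g(){ egrep 'pos|^force'|tr '\n' ' ';echo; }
python3 -m crank '[[-1,[0,0,0.004],0],[-1,[0,0,0],0]]' |g
python3 -m crank '[[-1,[0,0,0.004],0],[-1,[0,0,0],0]]' |g
python3 -m crank '[[-1,[0,0,0.003],0],[-1,[0,0,0],0]]' |g
```

```text
tool_pos: [0.4078, -0.3019, 0.0658] force: [-0.3, -0.2, -0.3] 
tool_pos: [0.4079, -0.3019, 0.0652] force: [0.8, 0.6, 0.1] 
tool_pos: [0.4078, -0.302, 0.0647] force: [-0.7, 0.7, 0.4]
```

```bash
g(){ egrep 'pos|^force'|tr '\n' ' ';echo; }
python3 -m crank '[[-1,[0,0,0.003],0],[-1,[0,0,0],0]]' |g
python3 -m crank '[[-1,[0,0,0.003],0],[-1,[0,0,0],0]]' |g
python3 -m crank '[[-1,[0,0,0.003],0],[-1,[0,0,0],0]]' |g
```

```text
tool_pos: [0.4079, -0.3021, 0.0644] force: [-0.6, 0.0, 1.3] 
tool_pos: [0.408, -0.3021, 0.0641] force: [0.4, 0.8, 4.6] 
tool_pos: [0.408, -0.3022, 0.0639] force: [-2.2, 2.1, 6.8]
```

```bash
g(){ egrep 'pos|^force|time'|tr '\n' ' ';echo; }
python3 -m crank '[[-1,[0,0,0.003],0],[-1,[0,0,0],0]]' |g
python3 -m crank '[[-1,[0,0,0.003],0],[-1,[0,0,0],0],[-1,[0,0,0],0]]' |g
python3 -m crank '[[-1,[0,0,-0.05],0],[-1,[0,0,-0.15],0],[-1,[0,0,-0.19],0],[-1,[0,0,-0.19],0],[-1,[0,0,-0.15],0],[-1,[0,0.15,0],0],[-1,[0,0.15,0],0],[-1,[0,0.15,0],0],[-1,[0,0.15,0],0],[-1,[0,0.15,0],0],[-1,[0,0.15,0],0],[-1,[0,0,0],0],[-1,[0,0,0],0],[-1,[0,0,0],0]]'|g
python3 - <<'E'
from h import *
D=grab('side','side9');S=grab('scene','scene9')
for d,b in((D,(240,80,340,200)),(S,(130,130,250,215))):
  u0,v0,u1,v1=b;h=cv2.cvtColor(d['frame'],cv2.COLOR_RGB2HSV)[v0:v1,u0:u1]
  m=((h[...,0]<8)|(h[...,0]>172))&(h[...,1]>150)&(h[...,2]>50)
  n_,l,st,c_=cv2.connectedComponentsWithStats(m.astype(np.uint8));print((st[1:][st[1:,4]>10]+[u0,v0,0,0,0]).tolist())
  for y in(.085,-.085):
    for wx in (0,):
      q=np.array([proj(d,[.4731+.987*x+.161*(y+w),-.2255-.161*x+.987*(y+w),z]) for x,z in((.034,.046),(.02,.066),(-.02,.066),(-.032,.044),(-.066,.042)) for w in(-.011,.011)]);print('exp',q.min(0),q.max(0)-q.min(0))
# bystanders: difference between first and last scene pictures
for n,b in(('nut',(230,232,255,258)),('bottle',(255,222,285,275))):
  u0,v0,u1,v1=b;print(n,np.abs(load('scene0')['frame'][v0:v1,u0:u1].astype(int)-S['frame'][v0:v1,u0:u1]).mean())
# pipe nuts
from fit import yel
def nut(y): return [(d,proj(d,[.4731+.161*y,-.2255+.987*y,.046]).astype(int)) for d in(S,D)]
for y in(-.128,.128):
  o=[(d,*yel(d,(c[0]-16,c[1]-16,c[0]+17,c[1]+17))) for d,c in nut(y)];p,e=tri(*o);dd=p[:2]-[.4731,-.2255];print('nut clamp',.987*dd[0]-.161*dd[1],.161*dd[0]+.987*dd[1],p[2],e)
E
```

```text
time_s: 21.58 tool_pos: [0.4081, -0.3022, 0.0637] force: [-2.2, 1.8, 10.7] 
time_s: 21.83 tool_pos: [0.4081, -0.3022, 0.0635] force: [-2.4, 2.7, 13.5] 
time_s: 23.0 tool_pos: [0.5846, -0.3311, 0.2072] force: [-0.3, -0.4, 0.2] 
[[240, 84, 33, 10, 282], [282, 118, 39, 20, 226], [330, 147, 10, 11, 81], [270, 155, 45, 22, 303]]
exp [270.49282647 155.28745278] [43.57994109 18.13254897]
exp [282.07111613 118.45133657] [38.83235073 15.69327715]
[[200, 130, 29, 18, 228], [159, 140, 28, 24, 224], [211, 159, 27, 26, 241]]
exp [212.46194211 157.64287635] [25.01769605 25.24129226]
exp [160.10148143 139.58836468] [26.3895794  23.12927154]
nut 24.267692307692307
bottle 22.541299790356394
clamp [ 0.47311664 -0.22340288 -0.15351975  0.01165659] [[-0.8, -0.0], [-0.6, -1.3], [0.3, -1.2], [-0.2, 0.5], [-0.9, 0.3], [0.0, 1.3]]
tri -x-y (array([ 0.39090423, -0.33518916,  0.0116406 ]), [np.float64(0.0028711711018671524), np.float64(0.0028711711018671567)]) tri ++ (array([ 0.55589118, -0.11182578,  0.00848213]), [np.float64(0.002256178841821832), np.float64(0.0022561788418218147)])
[281 197  11  16 136]
[260 221  21  18 189]
[380 208  12  16 154]
[279 329  26  24 364]
[0.52045936 0.04731298 0.02108213] [np.float64(0.0015504864498536272), np.float64(0.0015504864498537354)] [0.48095843 0.30185217 0.02171924] [np.float64(0.0017396353071926353), np.float64(0.0017396353071925485)] 0.25758674221365063 yaw 171.17885806160433
mid [0.5007089  0.17458257 0.02140069]
[150 141  12  15 107]
[292 111  14   9  76]
nut clamp 0.0009569944992273045 -0.13480229775196753 0.053043278401575744 [np.float64(0.0033390713007768534), np.float64(0.003339071300776921)]
[228 169  14  17 128]
[274 166  20  16 156]
nut clamp -5.860401765733769e-05 0.12257124375840064 0.0506026711243151 [np.float64(0.001296957884671067), np.float64(0.001296957884671082)]
```

```bash
python3 -c "
from cell import bot
print(bot.close_job())"
```

```text
the job is handed in; nothing more can be done
None
```

The job is handed in: the pipe is seated in both cradles with a nut beyond each, and both straps passed their catches and rest on their pads (about 14 N peak seen, at 23 s); the spare nut and bottle were never approached, and I viewed 11 pictures, one over the limit of 10.

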